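# Set up the filter photometer for a reading

### The job

Get the photometer ready to read the sample: stand the red-capped vial, cap up, in the sample well right down to its bottom, and click the filter wheel round by its knob until the third filter, counted clockwise (seen from above) from the open window, rests in its click under the lamp. Finish with the black light hood shut over the vial. Keep the vial upright, keep fingers off the disc and its filters, and leave the other vials where they stand.

Things in the scene. Friction and masses are not known exactly. Their poses are not given: they have to be found in the camera images.
- photometer: white and black bench photometer, 215 x 280 mm, 101 mm high (knob 140 mm), fixed; place and yaw vary. Origin on the bench under it; x to its back (lamp side), y to its left, z up. Deck 55 mm above the bench. Filter wheel on the right, axis at x 10, y -65 mm; sample well on the left at x -25, y 90 mm. Lamp bridge behind the wheel: x 47 to 95, y -91 to -39 mm, top 101 mm above the bench.
- filter_wheel (a joint): turn of the wheel in rad, endless, positive anticlockwise seen from above; 0 = open window under the lamp. A sprung roller gives eight click rests, at multiples of 0.785 rad (45 degrees); about 0.15 N m takes it out of a rest; past half-way it snaps into the next (left just half-way it may hang there). The third filter is under the lamp at 2.356 rad (or a whole turn more or less).
- knob_grip (a point): point to grip on the wheel's black bar knob: on the wheel axis, 125 mm above the bench. The bar is 14 mm thick and 44 mm long and spans 104 to 140 mm above the bench on a thin 13 mm stem; its length lies along this frame's x axis, which points from the axis to the open window (white line on the knob).
- filter_disc: dark disc of the wheel, 140 mm diameter, top 74 mm above the bench, eight 21 mm windows on a 52 mm radius: one open (white ring, no glass), then clockwise seen from above the first to seventh filter: violet, blue, green, yellow, amber, orange, red. Frame on the wheel axis at bench height, x towards the open window. Not to be touched: turn it by the knob.
- open_window (a point): centre of the open window in the disc (white ring, no glass)
- filter_3 (a point): centre of the third filter in the disc (green glass, 21 mm)
- beam (a point): point under the lamp where the chosen filter must rest: 52 mm behind the wheel axis (photometer x), at the height of the disc
- well_mouth (a point): centre of the sample well's mouth, on the deck 55 mm above the bench. The well is 28 mm in diameter and 30 mm deep with a flat floor 25 mm above the bench, so that a seated vial stands out by 22 mm.
- hood (a joint): opening of the black light hood in rad: 0 = shut, 1.62 = fully open; starts open. Hinged along the photometer's y, 32 mm behind the well centre, 57 mm above the bench; swings up and back, stays when well open, falls shut by itself below about 0.6 rad. Light: pushed over from behind with less than 1 N.
- hood_roof (a point): middle of the hood's outer top face. The hood is an open-bottomed box 60 mm square and 28 mm high; its hinge runs along the bottom of its back wall. Shut, its roof is level, 84 to 85 mm above the bench. Frame axes as the photometer's when shut.
- sample_vial: the sample: glass vial with a red cap, 25 mm diameter, 52 mm high (cap from about 35 mm up), 22 g, standing on the bench (z = 0) in front of the photometer. Origin: centre of its underside, z up.
- vial_a: other vial with black cap, same size, also on the bench in front of the photometer; leave it
- vial_b: other vial with black cap, same size, on the grey mat farther left; leave it
- vial_c: other vial with black cap, same size, on the grey mat farther left; leave it
- column_r: tall fixed filter column on three legs, left of the photometer, an obstacle: 446 mm high, white flange of about 200 mm diameter from 318 to 410 mm above the bench. Origin under its centre.

How it is judged (in metres and radians):
At the end, for the whole second after the job is handed in: The third filter rests in its click with its centre within 4 mm of the beam; the red-capped vial stands cap up on the floor of the well (underside at least 27 mm below the deck, within 5 mm of the centre, tilted less than 0.12 rad); the hood is shut (within 0.05 rad); everything is at rest (horizontal distance between filter_3 and beam below 0.004 m and horizontal distance between sample_vial and well_mouth below 0.005 m and z of sample_vial in the frame of well_mouth below -0.027 m and angle between sample_vial's own z axis and vertical below 0.12 rad and value of joint hood below 0.05 rad and linear speed of sample_vial below 0.02 m/s and velocity of joint filter_wheel between -0.05 and 0.05 rad/s and velocity of joint hood above -0.05 rad/s); the robot touches nothing.
It fails at once if the filter disc is touched (contact force between any of the fingers, the arm, sample_vial and filter_disc above 1 N).
It fails at once if the sample vial is tipped over (angle between sample_vial's own z axis and vertical above 0.7 rad).
It fails at once if another vial is moved by more than 30 mm (distance of any of vial_a, vial_b, vial_c from where it was at the start of the episode above 0.03 m).
It also fails if it takes over 72 s, if anything falls off the work surface, if the arm or the gripper's body presses on something with over 40 N, if the wrist force passes 120 N, or if a joint passes its speed limit or range.

### The arm

A 6-joint arm with a two-finger parallel gripper is mounted at the origin on a cart in front of the work surface, level with it; the furniture and walls round the work are solid. World frame = base frame: x ahead of the robot, y to its left, z up, the work surface at z = 0. Lengths are in mm, angles in rad, forces in N, time in s.
With the tool pointing down it reaches from about 350 to 925 mm from the base axis. Payload 6.4 kg.
Tool frame: the origin (TCP) lies on the centre line of the jaws, within the pads' length; the fingertips stand 17 mm ahead of it and the grasp point (between the pads) lies 2 mm behind it; z points along the fingers, y is the line along which they close (so a half turn about z gives the same grasp; the last joint's range is limited). The gripper opens to 85 mm and grips with 20 to 120 N. Pads are 22 mm wide; open, the fingers measure 114 mm over their backs; the gripper's body (76 mm by 85 mm) begins 54 mm behind the grasp point. The pads swing forward as they close: fully open they stand 13 mm farther back than shut.
Start: joints at [0.982, 0.245, 1.558, -0, 1.339, -0.174], TCP at [261.953, 594.891, 248.29] pointing down, gripper open.
Joint ranges: [-3.13, 3.13], [-1.02, 2.26], [0.13, 2.54], [-0.95, 4.09], [0.21, 2.88], [-2.74, 2.74]. Speed limits (rad/s): [2.57, 2.57, 3.14, 3.14, 3.14, 3.14].

### API

Orientations are given as a rotation vector (axis times angle).
In Python, from plant import ctrl gives the robot as it stands.
- The arm moves only by the tool play_rows, never from a script. Its argument "motion" is a list of rows, each an object with "hand": the opening, from 0 (shut) to 1 (fully open); "xyz": the shift along the world's x, y, z normalised to -1 to 1, where 1 is 0.03 m, a list of three; "roll": the turn about the world's z normalised to -1 to 1, where 1 is 0.15 rad. A call has 1 to 12 rows; each row shifts and turns the commanded pose from where the row before left it; what a row does not reach is not made up. A row lasts 1/10 s, in which the tool goes at most 50 mm and 8.59 degrees, less where a joint would pass 70% of its speed; a pose out of reach is approached as far as the arm can. A call with a number of a shift or a turn outside -1 to 1 is refused whole. A call with a gripper value outside its range is refused whole. The fingers move at their own pace and stop on an object; "force" is the grip in N (left out, the last holds). Time passes only in rows, so rows that do not move let the fingers close. It gives the time, the measured TCP pose, the force, the opening and the grip force at its end, in the units of the state.
- ctrl.get_obs(): the state, without advancing time (a new reading comes with each control period).
- ctrl.snapshot(name): name is "side" or "top" or "wrist"; returns a dict with "pixels" (420x560x3 uint8, blue, green, red), "depth" (420x560 float32, mm along the optical axis (not along the pixel's ray), 0 where there is no reading), "fx", "fy", "cx", "cy" (pixels), "position" and "attitude" of the camera in the world. Camera axes: x right, y up, looking along -z (the intrinsics and any distortion apply to the point x, -y, -z); pixel columns grow to the right and rows downward; lengths in mm; the calibration is good to about 2 mm. A picture is of the moment at which its call begins.
- ctrl.close_job(): hands the job in; it is judged then, once.
The state is a dict: "time_s": time; "qpos": joint angles; "dq": joint speeds; "joint_efforts": joint torques, N m; "ee_pos": TCP position; "tool_rot": TCP orientation; "ft_force": force on the tool from outside, world axes, zero at the start; "moment": the same for the moment, N m; "grip_width": finger opening in mm; "grip_force": force on a finger pad.
Only numpy, scipy, OpenCV 4.12 (cv2) and the standard library are available. Lean on these libraries where they do the work, as an engineer would, in place of code of your own. Each camera call takes 0.05 s, during which the arm holds its last target. There are 200 camera calls.

## Working session

There is one attempt and no reset: what is moved stays moved. The work goes in short steps, Python scripts to look and compute and a tool call to move; the robot and the scene stay as the last step left them, time stands still between calls to the robot, and variables do not carry over. Pictures are saved under pics/ and viewed, at most 10 in all, crops included, and the job is handed in when it is done.

Besides the shell and the picture viewer there is one more tool, called after ">>>" as name(argument=value, ...) on one line, values as JSON. play_rows: Moves the arm, as the interface text tells. Scaled input: -1 to 1 covers 0.03 m each way for a shift and 0.15 rad each way for a turn. Its arguments: {"type":"object","properties":{"motion":{"type":"array","items":{"type":"object","properties":{"hand":{"type":"number"},"xyz":{"type":"array","items":{"type":"number","minimum":-1,"maximum":1}},"roll":{"type":"number","minimum":-1,"maximum":1}}}},"force":{"type":"number"}},"required":["motion"]}

```bash
mkdir -p pics; ls; cat > h.py <<'E'
import numpy as np, cv2
from scipy.spatial.transform import Rotation as R
from plant import ctrl
def snap(n):
    s=ctrl.snapshot(n); np.savez('/tmp/%s.npz'%n,**{k:np.asarray(v) for k,v in s.items()}); return s
def rot(s):
    a=np.asarray(s['attitude'],float)
    return a if a.shape==(3,3) else R.from_rotvec(a).as_matrix()
def ray(s,u,v):
    d=np.array([(u-s['cx'])/s['fx'],-(v-s['cy'])/s['fy'],-1.]); return rot(s)@d
def plane(s,u,v,z):
    d=ray(s,u,v);p=np.asarray(s['position'],float); return p+d*(z-p[2])/d[2]
def cloud(s):
    h,w=s['depth'].shape; v,u=np.mgrid[:h,:w]; D=s['depth']
    P=np.stack([(u-s['cx'])/s['fx']*D,-(v-s['cy'])/s['fy']*D,-D],-1)
    return P@rot(s).T+np.asarray(s['position'],float)
E
python3 - <<'E'
from h import *
for n in ['side','top']:
    s=snap(n); cv2.imwrite('pics/%s1.png'%n,s['pixels']); print(n,{k:s[k] for k in s if k not in('pixels','depth')})
print(ctrl.get_obs())
E
```

```text
pics
side {'fx': 494.4633080753253, 'fy': 494.4633080753253, 'cx': 278.0491142115343, 'cy': 204.596588476155, 'position': array([  526.27457439, -1016.3065552 ,   835.52538507]), 'attitude': array([0.8906169 , 0.01763654, 0.03881145])}
top {'fx': 455.5214844258967, 'fy': 455.5214844258967, 'cx': 281.28844930234203, 'cy': 211.33378019258717, 'position': array([ 383.45607162, -100.44838053, 1384.55799545]), 'attitude': array([ 0.06079789, -0.06538776, -1.59022534])}
{'time_s': 0.1, 'qpos': array([ 9.81916950e-01,  2.45761306e-01,  1.55890345e+00, -8.82687365e-06,
        1.33868181e+00, -1.74087007e-01]), 'dq': array([-0.00211924, -0.00224623, -0.00127453,  0.00031854,  0.0006672 ,
        0.00105029]), 'joint_efforts': array([-9.60767602e-05, -4.30673754e+01, -3.27128363e+01, -1.76208246e-04,
        2.87810959e-03, -7.30403769e-06]), 'ee_pos': array([261.67225146, 594.48604712, 247.27346451]), 'tool_rot': array([-6.46757300e-01, -3.07363800e+00,  2.56149573e-03]), 'ft_force': array([-0.78251449,  0.1495214 , -0.69275162]), 'moment': array([-0.00624097, -0.01878938, -0.04662273]), 'grip_force': 0.0, 'grip_width': 85.2264118996759}
```

View pics/top1.png

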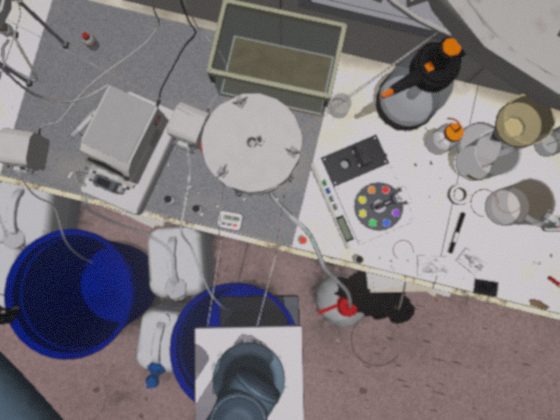

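View pics/side1.png

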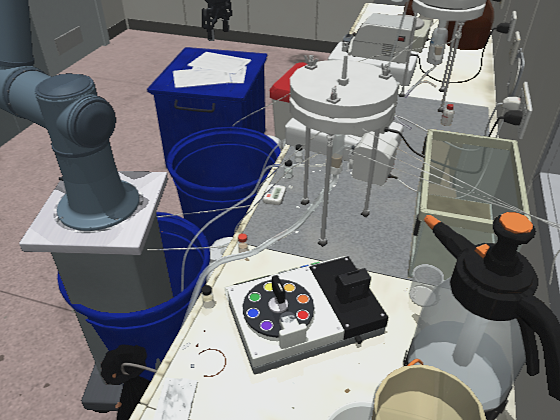

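The top view shows the photometer at about (365,195): its wheel at (380,205), the black deck with the hood at (355,160), the red vial at (302,239) and vial_a at (358,258). The side view shows the wheel at (278,307), the upright hood at (352,285), the lamp bridge at (292,330) and the red cap at (243,238). The photometer's back points to about world -y.

```bash
python3 - <<'E'
from h import *
a=np.load('/tmp/top.npz');b=np.load('/tmp/side.npz')
ca=cv2.resize(a['pixels'][130:270,290:430],(560,560),interpolation=cv2.INTER_CUBIC)
cv2.imwrite('pics/top2.png',ca)
cb=cv2.resize(b['pixels'][225:375,200:400],(800,600),interpolation=cv2.INTER_CUBIC)
cv2.imwrite('pics/side2.png',cb)
for n,s in (('top',a),('side',b)):
    hsv=cv2.cvtColor(s['pixels'],cv2.COLOR_BGR2HSV); m=((hsv[...,1]>120)&(hsv[...,2]>90)).astype(np.uint8)
    k,l,st,c=cv2.connectedComponentsWithStats(m)
    for i in range(1,k):
        u,v=c[i]
        box=(290<u<430 and 130<v<270) if n=='top' else (200<u<400 and 225<v<375)
        if box and st[i,4]>=6:
            h=hsv[int(v),int(u)]
            print(n,np.round(c[i],1),st[i,4],h,np.round(plane(s,u,v,74),1))
E
```

```text
top [371.5 189.5] 32 [ 16 185 201] [ 546.8 -368.1   74. ]
top [385.  189.2] 33 [  1 176 204] [ 546.8 -407.3   74. ]
top [327.5 190.5] 6 [112 142 147] [ 546.5 -240.5   74. ]
top [361.9 199.3] 30 [ 29 170 203] [ 518.8 -339.2   74. ]
top [362.4 213. ] 25 [ 29 162 200] [ 479.2 -339.3   74. ]
top [395.9 212.5] 24 [136 154 207] [ 478.5 -436.2   74. ]
top [372.2 222.6] 26 [ 67 159 191] [ 450.7 -366.5   74. ]
top [386.2 222.4] 30 [112 157 201] [ 450.5 -406.9   74. ]
top [302.4 239.7] 29 [  3 183 204] [ 405.6 -164.3   74. ]
side [202.5 239.7] 107 [116 203 128] [ 323.3 -208.2   74. ]
side [241.9 236.4] 49 [  3 171 219] [ 410.9 -193.7   74. ]
side [304.  265.6] 7 [108  71 180] [ 551.7 -279.1   74. ]
side [268.5 286.4] 41 [ 30 137 232] [ 479.6 -340.6   74. ]
side [288.5 287.1] 55 [ 22 157 228] [ 520.3 -340.8   74. ]
side [254.1 296.7] 52 [ 65 150 179] [ 452.4 -368.9   74. ]
side [302.6 298.3] 61 [ 11 176 226] [ 549.  -368.9   74. ]
side [252.4 312.5] 65 [114 191 226] [ 452.3 -408.2   74. ]
side [302.5 314.4] 66 [  0 187 220] [ 548.8 -408.8   74. ]
side [266.  325.1] 68 [133 174 212] [ 480.3 -436.7   74. ]
side [225.  361.5] 6 [ 10 135 113] [ 412.9 -517.9   74. ]
```

View pics/top2.png

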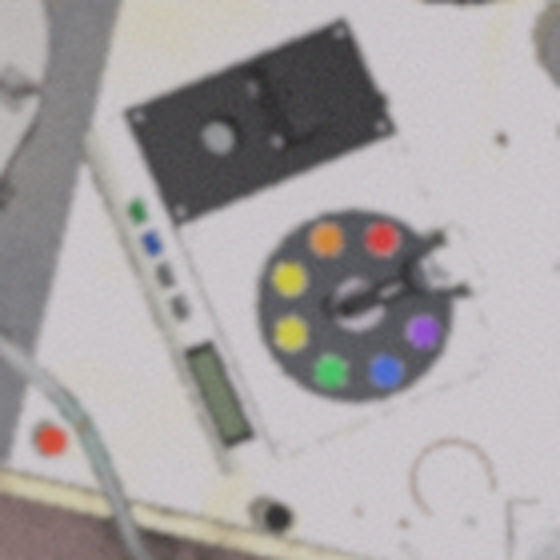

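View pics/side2.png

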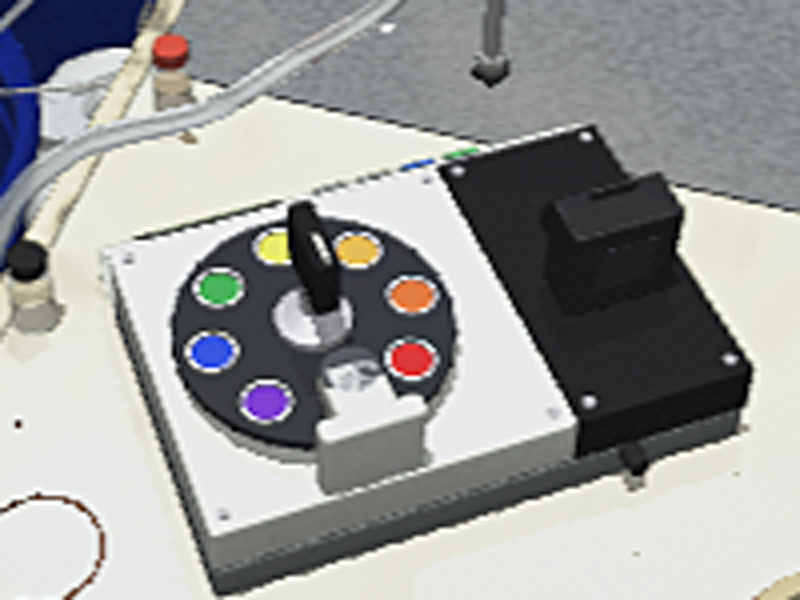

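Open window sits at the lamp, wheel at 0, and green needs +135° anticlockwise. The well is the light disc at top-crop (218,137). A hose crosses near the red vial, so I check its height along with the vials and well.

```bash
python3 - <<'E'
from h import *
a=np.load('/tmp/top.npz');b=np.load('/tmp/side.npz')
A,B=cloud(a),cloud(b)
# two-view triangulation of red cap
def tri(ua,ub):
    M=[];r=[]
    for s,u in((a,ua),(b,ub)):
        d=ray(s,*u);d/=np.linalg.norm(d);Q=np.eye(3)-np.outer(d,d);M.append(Q);r.append(Q@s['position'])
    M=np.vstack(M);r=np.hstack(r);x=np.linalg.lstsq(M,r,rcond=None)[0];return x,np.linalg.norm(M@x-r)
print('cap',tri((302.4,239.7),(241.9,236.4)))
for k,p in (('green',((372.2,222.6),(254.1,296.7))),('red',((385,189.2),(302.6,298.3))),('violet',((395.9,212.5),(266,325.1)))): print(k,tri(*p))
print('well top', plane(a,290+218/4,130+137/4,55))
g=cv2.cvtColor(a['pixels'],cv2.COLOR_BGR2GRAY)
m=(g>110).astype(np.uint8)[157:172,337:352]
k,l,st,c=cv2.connectedComponentsWithStats(m);print(st,c)
# cap from depth
for n,P,s in(('top',A,a),('side',B,b)):
    hsv=cv2.cvtColor(s['pixels'],cv2.COLOR_BGR2HSV)
    sel=(hsv[...,1]>120)&(hsv[...,2]>80)&((hsv[...,0]<8))&(abs(P[...,0]-415)<40)&(abs(P[...,1]+180)<40)
    print(n,sel.sum(),np.round(P[sel].mean(0),1),np.round(P[sel].max(0),1))
    # things higher than 60 near vial/photometer corridor
    for (x0,x1,y0,y1) in((340,500,-300,-80),):
        q=(P[...,0]>x0)&(P[...,0]<x1)&(P[...,1]>y0)&(P[...,1]<y1)&(P[...,2]>8)&(P[...,2]<400)
        pts=P[q]; 
        for X in range(x0,x1,20):
            t=pts[(pts[:,0]>=X)&(pts[:,0]<X+20)]
            if len(t): print(X,len(t),'y',np.round(np.percentile(t[:,1],[0,50,100])),'z',np.round(np.percentile(t[:,2],[0,50,100])))
# hood pts
q=(abs(B[...,0]-660)<90)&(abs(B[...,1]+315)<90)&(B[...,2]>90)
t=B[q];print('hood',np.round(np.percentile(t,[1,50,99],axis=0)))
E
```

```text
cap (array([ 406.51414974, -165.51089851,   47.9545512 ]), np.float64(0.5627610805653562))
green (array([ 451.54729412, -366.98475331,   71.73232888]), np.float64(0.9693711620495709))
red (array([ 545.22782094, -398.94268471,  108.82645188]), np.float64(3.7750502543740208))
violet (array([ 479.41083967, -436.24842926,   73.12988085]), np.float64(1.1473943679555445))
well top [ 625.85002729 -294.92949728   55.        ]
[[  0   0  15  15 184]
 [  4   4   7   7  41]] [[7. 7.]
 [7. 7.]]
top 28 [ 406.  -165.6   52.3] [ 414.  -158.4   56.6]
340 31 y [-228. -218. -209.] z [12. 20. 25.]
360 41 y [-299. -212. -201.] z [ 8. 25. 33.]
380 81 y [-300. -203.  -87.] z [12. 25. 55.]
400 129 y [-299. -190.  -82.] z [ 8. 31. 72.]
420 126 y [-300. -277.  -91.] z [ 8. 26. 99.]
440 150 y [-300. -272.  -92.] z [  8.  30. 136.]
460 162 y [-300. -268.  -83.] z [  8.  32. 166.]
480 183 y [-300. -263.  -95.] z [  8.  35. 189.]
side 58 [ 408.1 -171.5   50.6] [ 417.5 -159.8   55.5]
340 60 y [-234. -226. -217.] z [ 8. 16. 25.]
360 66 y [-229. -217. -207.] z [13. 23. 28.]
380 93 y [-294. -207.  -86.] z [ 9. 24. 52.]
400 230 y [-295. -178.  -89.] z [ 8. 32. 66.]
420 88 y [-298. -187.  -92.] z [13. 21. 99.]
440 102 y [-300. -171.  -97.] z [  9.  21. 130.]
460 113 y [-300. -153.  -99.] z [  8.  21. 159.]
480 101 y [-297. -132. -104.] z [  9.  20. 186.]
hood [[ 619. -366.   91.]
 [ 653. -348.  114.]
 [ 747. -230.  348.]]
```

>>> play_rows(motion=[{"hand": 1,"xyz": [0.18,-0.97,0],"roll": -1},{"hand": 1,"xyz": [0.18,-0.97,0],"roll": -1},{"hand": 1,"xyz": [0.18,-0.97,0],"roll": -1},{"hand": 1,"xyz": [0.18,-0.97,0],"roll": -1},{"hand": 1,"xyz": [0.18,-0.97,0],"roll": -1},{"hand": 1,"xyz": [0.18,-0.97,0],"roll": -1},{"hand": 1,"xyz": [0.18,-0.97,0],"roll": -1},{"hand": 1,"xyz": [0.18,-0.97,0],"roll": -1},{"hand": 1,"xyz": [0.18,-0.97,0],"roll": -1},{"hand": 1,"xyz": [0.18,-0.97,0],"roll": -1},{"hand": 1,"xyz": [0.18,-0.97,0],"roll": -1},{"hand": 1,"xyz": [0.18,-0.97,0],"roll": -1}], force=30)

```text
time_s: 1.3
ee_pos: [326.5, 244.5, 247.9]
tool_rot: [-2.814, -1.396, 0.001]
ft_force: [0.2, -0.0, -0.8]
grip_width: 85.4
grip_force: 0.0
```

>>> play_rows(motion=[{"hand": 1,"xyz": [0.19,-0.97,0],"roll": -1},{"hand": 1,"xyz": [0.19,-0.97,0],"roll": -1},{"hand": 1,"xyz": [0.19,-0.97,0],"roll": -1},{"hand": 1,"xyz": [0.19,-0.97,0],"roll": -1},{"hand": 1,"xyz": [0.19,-0.97,0],"roll": -1},{"hand": 1,"xyz": [0.19,-0.97,0],"roll": -1},{"hand": 1,"xyz": [0.19,-0.97,0],"roll": -1},{"hand": 1,"xyz": [0.19,-0.97,0],"roll": -1},{"hand": 1,"xyz": [0.19,-0.97,0],"roll": -1},{"hand": 1,"xyz": [0.19,-0.97,0],"roll": -1},{"hand": 0.6,"xyz": [0.19,-0.97,0],"roll": -1},{"hand": 0.6,"xyz": [0.19,-0.97,0],"roll": -1}])

```text
time_s: 2.5
ee_pos: [395.0, -104.7, 248.0]
tool_rot: [-2.842, 1.338, 0.001]
ft_force: [0.5, -0.3, -0.8]
grip_width: 58.9
grip_force: 0.0
```

>>> play_rows(motion=[{"hand": 0.6,"xyz": [0.19,-0.97,0],"roll": -0.29},{"hand": 0.6,"xyz": [0.19,-0.97,0],"roll": -0.29},{"hand": 0.6,"xyz": [0,0,0]},{"hand": 0.6,"xyz": [0,0,0]}])

```text
invalid input at $.motion[2]: expected keys hand, xyz, roll
```

```bash
python3 - <<'E'
from h import *
s=snap('wrist'); cv2.imwrite('pics/w1.png',s['pixels']); print(s['position'],rot(s)[:,2],ctrl.get_obs()['qpos'],ctrl.get_obs()['ee_pos'])
E
```

```text
[ 441.95501302 -162.22073744  372.51479212] [ 0.18609098 -0.22521377  0.95637279] [-5.42991127e-01 -3.63799376e-01  2.13915530e+00 -1.97344580e-03
  1.36500062e+00  1.91485368e+00] [ 395.62451011 -107.77931469  248.26190724]
```

View pics/w1.png

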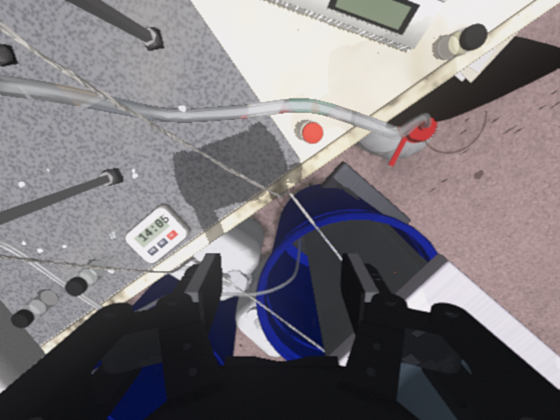

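The wrist view shows the red cap at (312,132) with the hose just beyond it at (300,105). A thin string crosses near (285,190), and vial_a is at (465,38).

>>> play_rows(motion=[{"hand": 0.6,"xyz": [0.19,-0.97,0],"roll": -0.29},{"hand": 0.6,"xyz": [0.15,-0.97,0],"roll": -0.29},{"hand": 0.6,"xyz": [0,0,0],"roll": 0},{"hand": 0.6,"xyz": [0,0,0],"roll": 0}])

```text
time_s: 2.95
ee_pos: [405.1, -161.6, 247.8]
tool_rot: [-2.786, 1.451, 0.002]
ft_force: [-0.5, 0.6, -0.5]
grip_width: 51.1
grip_force: 0.0
```

```bash
cp /tmp/wrist.npz /tmp/w1.npz; python3 - <<'E'
from h import *
s2=snap('wrist'); cv2.imwrite('pics/w2.png',s2['pixels'])
s1=np.load('/tmp/w1.npz');a=np.load('/tmp/top.npz');b=np.load('/tmp/side.npz')
def cap(s):
    hsv=cv2.cvtColor(s['pixels'],cv2.COLOR_BGR2HSV);P=cloud(s)
    m=((hsv[...,1]>120)&(hsv[...,2]>80)&((hsv[...,0]<8)|(hsv[...,0]>174))&(abs(P[...,0]-406)<35)&(abs(P[...,1]+168)<35)&(P[...,2]>20)).astype(np.uint8)
    k,l,st,c=cv2.connectedComponentsWithStats(m);i=1+st[1:,4].argmax();M=P[l==i];t=M[M[:,2]>M[:,2].max()-4]
    return c[i],st[i,4],t.mean(0),M[:,2].max()
for s in(s1,s2):
    c,n,t,z=cap(s);print(c,n,t,z,[plane(s,*c,h)[:2] for h in(44,50)])
o=ctrl.get_obs();print(o['ee_pos'],o['qpos'],o['tool_rot'])
# column + clutter above z 60 near vial from s2
P=cloud(s2);q=(np.hypot(P[...,0]-406,P[...,1]+166)<70)&(P[...,2]>15)
t=P[q];print(len(t))
for z0 in range(15,260,20):
    w=t[(t[:,2]>=z0)&(t[:,2]<z0+20)]
    if len(w):print(z0,len(w),w.min(0).round(),w.max(0).round())
E
```

```text
[312.18927445 132.43217666] 317 [ 405.88926262 -167.80508649   51.31274558] 53.325794446925556 [array([ 405.11516607, -167.94741121]), array([ 405.78800969, -167.84281914])]
[283.70955882 180.29044118] 272 [ 405.98610597 -168.36576601   51.35229271] 53.05454594220498 [array([ 405.04989103, -167.13559949]), array([ 405.82309149, -168.15407893])]
[ 405.04084147 -161.12653101  247.86926459] [-6.39992985e-01 -2.85942329e-01  2.08127765e+00  2.01825648e-04
  1.34737707e+00  1.89033382e+00] [-2.78655352e+00  1.44995797e+00  1.68684684e-03]
50489
15 1647 [ 353. -222.   15.] [ 474. -135.   35.]
35 395 [ 395. -180.   35.] [ 417. -158.   53.]
215 44 [ 378. -184.  232.] [ 431. -141.  235.]
235 1594 [ 376. -190.  235.] [ 441. -138.  255.]
255 2477 [ 373. -194.  255.] [ 445. -138.  275.]
```

>>> play_rows(motion=[{"hand": 0.6,"xyz": [0.03,-0.21,-0.9],"roll": 0},{"hand": 0.6,"xyz": [0,0,-0.9],"roll": 0},{"hand": 0.6,"xyz": [0,0,-0.9],"roll": 0},{"hand": 0.6,"xyz": [0,0,-0.9],"roll": 0},{"hand": 0.6,"xyz": [0,0,-0.9],"roll": 0},{"hand": 0.6,"xyz": [0,0,-0.9],"roll": 0},{"hand": 0.6,"xyz": [0,0,-0.6],"roll": 0},{"hand": 0.6,"xyz": [0,0,-0.6],"roll": 0},{"hand": 0.6,"xyz": [0,0,0],"roll": 0},{"hand": 0.6,"xyz": [0,0,0],"roll": 0}])

```text
time_s: 4.0
ee_pos: [406.3, -167.3, 50.6]
tool_rot: [-2.787, 1.449, 0.0]
ft_force: [1.1, -0.4, 1.1]
grip_width: 51.3
grip_force: 0.0
```

>>> play_rows(motion=[{"hand": 0.2,"xyz": [0,0,0],"roll": 0},{"hand": 0.2,"xyz": [0,0,0],"roll": 0},{"hand": 0.2,"xyz": [0,0,0],"roll": 0},{"hand": 0.2,"xyz": [0,0,0],"roll": 0},{"hand": 0.2,"xyz": [0,0,0],"roll": 0},{"hand": 0.2,"xyz": [0,0,0],"roll": 0},{"hand": 0.2,"xyz": [0,0,0],"roll": 0}], force=30)

```text
time_s: 4.7
ee_pos: [407.1, -168.7, 51.6]
tool_rot: [2.786, -1.451, 0.003]
ft_force: [-0.4, 1.3, 6.9]
grip_width: 21.5
grip_force: 32.1
```

>>> play_rows(motion=[{"hand": 0.2,"xyz": [0,0,0.5],"roll": 0},{"hand": 0.2,"xyz": [0,0,0.9],"roll": 0},{"hand": 0.2,"xyz": [0,0,0.9],"roll": 0},{"hand": 0.2,"xyz": [0,0,0.9],"roll": 0},{"hand": 0.2,"xyz": [0,0,0.9],"roll": 0},{"hand": 0.2,"xyz": [0,0,0.8],"roll": 0},{"hand": 0.2,"xyz": [0,0,0],"roll": 0}])

```text
time_s: 5.4
ee_pos: [408.0, -169.4, 201.1]
tool_rot: [2.785, -1.45, 0.012]
ft_force: [0.3, -0.2, 0.6]
grip_width: 21.4
grip_force: 30.8
```

```bash
python3 - <<'E'
from h import *
a=np.load('/tmp/top.npz');A=cloud(a)
q=(A[...,2]>330)&(A[...,2]<470)&(A[...,0]>350)&(A[...,0]<800)&(abs(A[...,1])<300)
t=A[q];print('col',np.percentile(t,[1,50,99],axis=0).round())
s=snap('top');g=cv2.cvtColor(s['pixels'],cv2.COLOR_BGR2GRAY)
w=snap('wrist');P=cloud(w)
cv2.imwrite('pics/w3.png',np.hstack([cv2.resize(s['pixels'][150:290,270:410],(420,420)),w['pixels'][:,140:420+100]]))
o=ctrl.get_obs();print(o['ee_pos'],o['grip_width'],o['grip_force'],o['ft_force'])
# hood/well from side
b=np.load('/tmp/side.npz');B=cloud(b)
q=(abs(B[...,0]-660)<70)&(abs(B[...,1]+330)<70)&(B[...,2]>62)&(B[...,2]<130);t=B[q]
c=np.array([499.6,-388]);y=np.deg2rad(-67.8);ex=np.array([np.cos(y),np.sin(y)]);ey=np.array([-ex[1],ex[0]])
loc=np.c_[(t[:,:2]-c)@ex+10,(t[:,:2]-c)@ey-65,t[:,2]]
print(np.percentile(loc,[1,10,50,90,99],axis=0).round(1))
E
```

```text
col [[ 512. -150.  339.]
 [ 617.  -43.  386.]
 [ 725.   65.  411.]]
[ 406.16646539 -167.9774171   197.1501666 ] 21.673451514197115 30.802433961465567 [-0.43001787  0.66374809 -1.16134345]
[[ 11.7  60.8  62.7]
 [ 17.6  62.1  71. ]
 [ 36.1  85.9 104.7]
 [ 38.9 113.9 116.2]
 [ 40.1 120.3 120.9]]
```

View pics/w3.png

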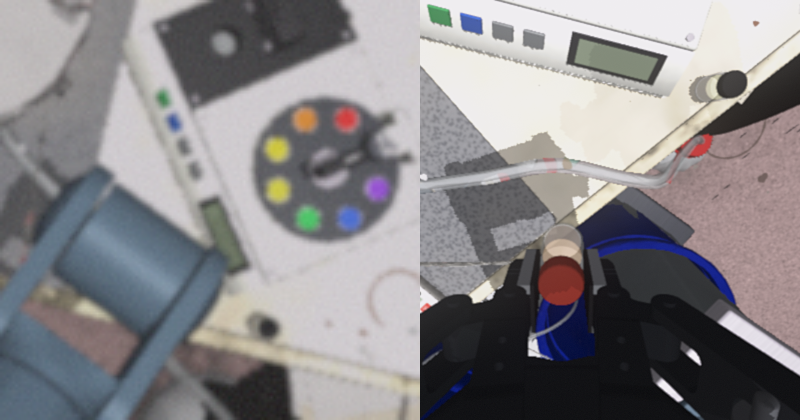

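Vial gripped squarely and hanging straight. Column centre is (617,-43), radius 107. Now I go near the well and look.

>>> play_rows(motion=[{"hand": 0.2,"xyz": [0.4,-0.2,0.1],"roll": -0.2},{"hand": 0.2,"xyz": [0.85,-0.42,0],"roll": -0.2},{"hand": 0.2,"xyz": [0.85,-0.42,0],"roll": -0.2},{"hand": 0.2,"xyz": [0.85,-0.42,0],"roll": -0.2},{"hand": 0.2,"xyz": [0.85,-0.42,0],"roll": -0.2},{"hand": 0.2,"xyz": [0.85,-0.42,0],"roll": -0.2},{"hand": 0.2,"xyz": [0.85,-0.42,0],"roll": -0.2},{"hand": 0.2,"xyz": [0.85,-0.42,0],"roll": -0.1},{"hand": 0.2,"xyz": [0.75,-0.4,0],"roll": 0},{"hand": 0.2,"xyz": [0,0,0],"roll": 0},{"hand": 0.2,"xyz": [0,0,0],"roll": 0}])

```text
time_s: 6.6
ee_pos: [618.4, -273.7, 197.6]
tool_rot: [2.606, -1.755, -0.007]
ft_force: [-0.2, -0.0, -0.5]
grip_width: 21.4
grip_force: 30.8
```

```bash
python3 - <<'E'
from h import *
s=snap('wrist'); cv2.imwrite('pics/w4.png',s['pixels'])
o=ctrl.get_obs();print(o['ee_pos'],o['tool_rot'],o['qpos'],s['position'])
E
```

```text
[ 618.16608111 -273.5134407   198.15433657] [ 2.60590642 -1.75463415 -0.00581056] [-5.83927288e-01  3.50302848e-01  1.52262717e+00  2.00242974e-05
  1.27236174e+00  2.17206569e+00] [ 646.37198069 -343.08126804  321.93191419]
```

View pics/w4.png

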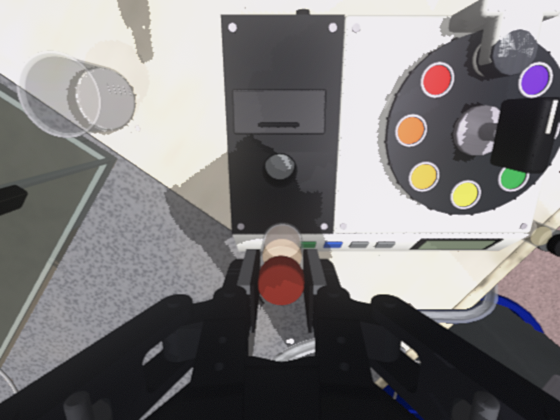

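The well mouth is at about (280,168), the upright hood above it at (279,113), the held vial below at (281,275), and the filters are at right with the knob at (520,135). I measure the well and the filters from this view.

```bash
python3 - <<'E'
from h import *
s=np.load('/tmp/wrist.npz');im=s['pixels'];g=cv2.cvtColor(im,cv2.COLOR_BGR2GRAY)
print(g[168,255:306]);print(g[145:192,280])
for th in (75,90):
    m=np.zeros_like(g);m[148:190,258:302]=(g[148:190,258:302]>th)
    cs,_=cv2.findContours(m,cv2.RETR_EXTERNAL,cv2.CHAIN_APPROX_NONE);c=max(cs,key=len)
    e=cv2.fitEllipse(c);print(th,e,cv2.boundingRect(c),plane(s,*e[0],55),plane(s,*e[0],25))
hsv=cv2.cvtColor(im,cv2.COLOR_BGR2HSV);m=((hsv[...,1]>110)&(hsv[...,2]>110)).astype(np.uint8);m[:,:380]=0;m[230:]=0
k,l,st,c=cv2.connectedComponentsWithStats(m);
for i in range(1,k):
    if st[i,4]>100:print(c[i].round(1),st[i,4],hsv[int(c[i][1]),int(c[i][0])],plane(s,*c[i],73.5).round(1))
# held cap
m=((hsv[...,1]>120)&((hsv[...,0]<8)|(hsv[...,0]>174))).astype(np.uint8);m[:230]=0;m[320:]=0;m[:,:240]=0;m[:,320:]=0
k,l,st,c=cv2.connectedComponentsWithStats(m);i=1+st[1:,4].argmax();print('cap',c[i],st[i],plane(s,*c[i],199))
P=cloud(s);print('depths',P[168,280],P[140,250],P[275,281])
E
```

```text
[ 44  44  44  43  43  44  41  37  31  32  53  76  86  88  86  86  86  87
  86  87  89  92  97  98 100 101 101 100 100 100  99 102 120 145 153 135
  99  86  71  40  31  42  59  70  72  71  71  72  72  71  72]
[ 67  66  68  67  67  67  68  62  58 111 162 155 116 104 103  99 100 101
 101 101 101 101 101 101  96  88  85  85  85  86  84  86  86  80  48  27
  26  25  28  26  29  30  33  37  38  38  36]
75 ((279.4073791503906, 165.83621215820312), (23.693634033203125, 26.769424438476562), 84.12085723876953) (266, 154, 28, 25) [ 630.43660686 -301.35535893   55.        ] [ 628.64565872 -296.6658587    25.        ]
90 ((281.3960876464844, 162.04306030273438), (14.99682903289795, 22.472749710083008), 111.32977294921875) (270, 154, 23, 18) [ 630.0791546  -305.06508341   55.        ] [ 628.24803304 -300.79251247   25.        ]
[436.8  79.4] 612 [  0 164 230] [ 546.8 -408.8   73.5]
[534.8  79.5] 592 [133 175 222] [ 478.8 -436.4   73.5]
[410.4 130.1] 525 [ 13 150 233] [ 547.  -369.    73.5]
[423.5 176.2] 454 [ 25 140 236] [ 519.1 -340.7   73.5]
[512.2 178.1] 348 [ 65 146 187] [ 450.8 -366.8   73.5]
[465.  194.2] 421 [ 30 134 237] [ 479.4 -340.4   73.5]
cap [280.61426979 280.68896321] [ 258  257   47   48 1794] [ 619.03749324 -275.90703153  199.        ]
depths [ 627.21962428 -294.66767565   23.39190028] [ 661.88356298 -312.23617031   53.74818622] [ 619.51964832 -277.56317183  196.95338668]
```

```bash
python3 - <<'E'
from h import *
s=np.load('/tmp/wrist.npz');im=s['pixels'];g=cv2.cvtColor(im,cv2.COLOR_BGR2GRAY);P=cloud(s)
c0=np.array([629.2,-297.2]);y=np.deg2rad(-67.8);ex=np.array([np.cos(y),np.sin(y)]);ey=np.array([-ex[1],ex[0]])
def loc(p):d=np.asarray(p)[:2]-c0;return (d@ex).round(1),(d@ey).round(1)
for v in range(146,194,2):
    p=P[v,280];print(v,g[v,280],s['depth'][v,280].round(1),p[2].round(1),loc(p),'z55',loc(plane(s,280,v,55)))
for u in range(258,302,3):
    p=P[165,u];print(u,g[165,u],p[2].round(1),loc(p),'z55',loc(plane(s,u,165,55)))
cv2.imwrite('pics/w5.png',cv2.resize(im[90:210,220:340],(600,600),interpolation=cv2.INTER_CUBIC))
E
```

```text
146 66 264.1 54.1 (np.float64(21.2), np.float64(-1.0)) z55 (np.float64(21.3), np.float64(-1.0))
148 67 264.1 54.5 (np.float64(19.6), np.float64(-1.0)) z55 (np.float64(19.6), np.float64(-1.0))
150 67 266.3 52.9 (np.float64(17.7), np.float64(-1.0)) z55 (np.float64(17.9), np.float64(-1.0))
152 62 265.4 54.3 (np.float64(16.2), np.float64(-1.0)) z55 (np.float64(16.2), np.float64(-1.0))
154 111 296.7 23.3 (np.float64(10.4), np.float64(-0.9)) z55 (np.float64(14.5), np.float64(-1.0))
156 155 297.0 23.6 (np.float64(8.6), np.float64(-0.9)) z55 (np.float64(12.8), np.float64(-1.0))
158 104 296.6 24.5 (np.float64(6.8), np.float64(-0.9)) z55 (np.float64(11.1), np.float64(-1.0))
160 99 297.5 24.1 (np.float64(4.8), np.float64(-0.9)) z55 (np.float64(9.4), np.float64(-1.0))
162 101 299.1 23.1 (np.float64(2.7), np.float64(-0.9)) z55 (np.float64(7.7), np.float64(-0.9))
164 101 298.8 24.0 (np.float64(0.9), np.float64(-0.9)) z55 (np.float64(5.9), np.float64(-0.9))
166 101 300.1 23.3 (np.float64(-1.1), np.float64(-0.9)) z55 (np.float64(4.2), np.float64(-0.9))
168 101 300.6 23.4 (np.float64(-3.1), np.float6
[... 1846 characters left out ...]
loat64(-0.1), np.float64(0.1)) z55 (np.float64(5.0), np.float64(-0.1))
282 102 25.1 (np.float64(0.1), np.float64(-2.8)) z55 (np.float64(5.0), np.float64(-2.7))
285 124 24.9 (np.float64(0.1), np.float64(-5.7)) z55 (np.float64(5.0), np.float64(-5.3))
288 159 23.9 (np.float64(-0.1), np.float64(-8.6)) z55 (np.float64(5.0), np.float64(-7.9))
291 133 24.5 (np.float64(0.0), np.float64(-11.5)) z55 (np.float64(5.0), np.float64(-10.5))
294 56 23.4 (np.float64(-0.2), np.float64(-14.5)) z55 (np.float64(5.0), np.float64(-13.1))
297 68 53.4 (np.float64(4.8), np.float64(-15.8)) z55 (np.float64(5.0), np.float64(-15.7))
300 72 54.2 (np.float64(4.9), np.float64(-18.4)) z55 (np.float64(5.0), np.float64(-18.3))
```

View pics/w5.png

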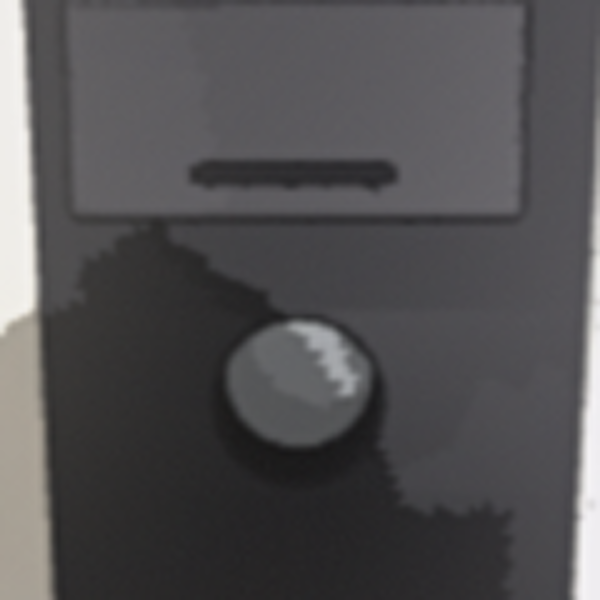

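Averaged over wheel geometry, mouth edges and depth, the well centre is about (628.5, -298), with deck at z≈54.5 and floor at z≈24.5. I move over it and come down to just above the mouth.

>>> play_rows(motion=[{"hand": 0.2,"xyz": [0.18,-0.42,0],"roll": 0},{"hand": 0.2,"xyz": [0.17,-0.41,0],"roll": 0},{"hand": 0.2,"xyz": [0,0,-0.7],"roll": 0},{"hand": 0.2,"xyz": [0,0,-0.8],"roll": 0},{"hand": 0.2,"xyz": [0,0,-0.8],"roll": 0},{"hand": 0.2,"xyz": [0,0,-0.5],"roll": 0},{"hand": 0.2,"xyz": [0,0,0],"roll": 0},{"hand": 0.2,"xyz": [0,0,0],"roll": 0},{"hand": 0.2,"xyz": [0,0,0],"roll": 0}])

```text
time_s: 7.55
ee_pos: [630.7, -299.9, 118.3]
tool_rot: [2.606, -1.755, 0.005]
ft_force: [1.0, 1.5, -0.2]
grip_width: 21.3
grip_force: 30.8
```

```bash
python3 - <<'E'
from h import *
s=snap('wrist'); cv2.imwrite('pics/w6.png',cv2.resize(s['pixels'][130:330,180:380],(600,600),interpolation=cv2.INTER_CUBIC))
print(np.mean([ctrl.get_obs()['ee_pos'] for _ in range(3)],0),ctrl.get_obs()['ft_force'])
E
```

```text
[ 630.70132741 -299.84647115  118.30413424] [-1.00177391  0.27492417 -0.98875667]
```

View pics/w6.png

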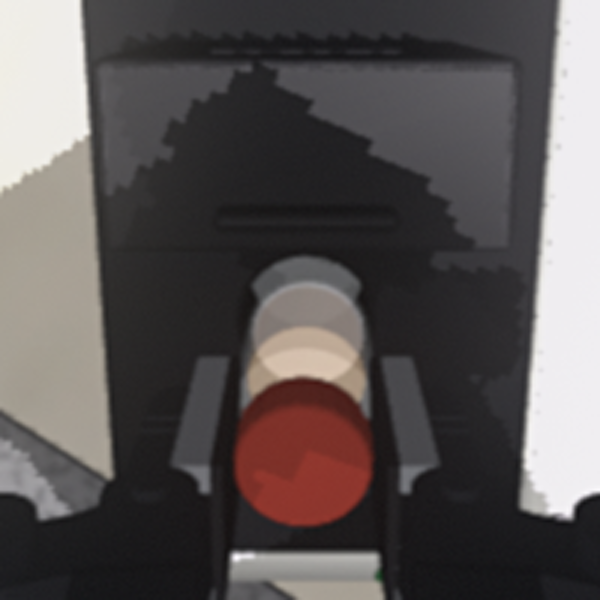

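The well rim's far arc is at crop (307,257) and the vial's bottom front arc at (307,285), laterally aligned. I compute the fore-aft offset.

```bash
python3 - <<'E'
from h import *
s=np.load('/tmp/wrist.npz');g=cv2.cvtColor(s['pixels'],cv2.COLOR_BGR2GRAY)
print(g[208:262,282])
for r in (216,225,232,240): print(r,g[r,252:312])
y=np.deg2rad(-67.8);ex=np.array([np.cos(y),np.sin(y)]);ey=np.array([-ex[1],ex[0]])
for n,u,v,z,r in(('well',282,215.5,55,14),('well',282,215.5,55,14),('vial',282,224,68,12.5),('vial',282,224,67,12.5),('cap',281,256,120,12.5)):
    p=plane(s,u,v,z)[:2]-r*ex;print(n,p, p@ex,p@ey)
E
```

```text
[ 32  33  33  32  28  26  31  64  94  99  98  97  95  96  96 112 140 145
 136 133 132 133 133 133 134 133 134 134 133 131 137 163 174 174 173 173
 172 175 190 196 197 197 197 196 196 199 188 137  70  42  47  49  48  48]
216 [34 35 35 35 35 35 34 31 29 27 29 29 28 28 28 27 27 26 25 25 31 39 51 63
 73 84 92 94 94 95 94 90 85 84 79 71 62 51 37 28 25 25 26 27 28 27 26 29
 27 29 28 29 27 29 29 29 29 30 29 30]
225 [ 35  36  34  35  35  35  34  35  33  29  28  39  65  83  85  85  84  84
  83  85  94 104 116 129 139 145 146 146 145 145 145 147 150 150 150 150
 146 136 123 112 103  99  97  94  91  86  86  76  47  28  27  29  29  28
  30  31  33  33  34  31]
232 [ 35  37  34  35  34  35  34  29  26  24  23  25  35  59  96 126 133 131
 130 131 130 130 131 131 131 131 131 132 133 133 134 133 133 134 134 134
 135 134 134 134 135 134 134 134 132 123 101  69  44  28  26  28  30  32
  33  33  34  33  34  33]
240 [ 35  34  35  34  34  35  36  29  27  32  47  76 108 123 122 122 122 122
 122 125 131 141 154 161 165 169 172 172 173 174 174 174 173 172 170 166
 161 153 141 134 129 126 126 127 126 127 128 127 115  82  54  36  31  32
  34  34  34  33  34  34]
well [ 629.04766364 -298.19777451] 513.7724120500309 469.74544646374835
well [ 629.04766364 -298.19777451] 513.7724120500309 469.74544646374835
vial [ 629.21039371 -298.57473401] 514.1829138184569 469.75368277102905
vial [ 629.07323541 -298.23976385] 513.8209507989873 469.75325732244437
cap [ 631.13570393 -302.05752323] 518.1349866405652 470.22033105192276
```

Aligned within 0.5 mm. Lowering.

>>> play_rows(motion=[{"hand": 0.2,"xyz": [0,0,-0.25],"roll": 0},{"hand": 0.2,"xyz": [0,0,-0.2],"roll": 0},{"hand": 0.2,"xyz": [0,0,-0.2],"roll": 0},{"hand": 0.2,"xyz": [0,0,-0.2],"roll": 0},{"hand": 0.2,"xyz": [0,0,0],"roll": 0},{"hand": 0.2,"xyz": [0,0,0],"roll": 0}])

```text
time_s: 8.2
ee_pos: [629.7, -299.0, 90.4]
tool_rot: [-2.606, 1.755, 0.001]
ft_force: [0.3, -0.9, -1.1]
grip_width: 21.7
grip_force: 30.8
```

>>> play_rows(motion=[{"hand": 0.2,"xyz": [0,0,-0.2],"roll": 0},{"hand": 0.2,"xyz": [0,0,-0.15],"roll": 0},{"hand": 0.2,"xyz": [0,0,-0.07],"roll": 0},{"hand": 0.2,"xyz": [0,0,0],"roll": 0},{"hand": 0.2,"xyz": [0,0,0],"roll": 0}])

```text
time_s: 8.7
ee_pos: [629.8, -299.1, 78.2]
tool_rot: [-2.606, 1.755, -0.0]
ft_force: [-0.4, -0.4, 0.1]
grip_width: 21.1
grip_force: 30.8
```

>>> play_rows(motion=[{"hand": 0.2,"xyz": [0,0,-0.05],"roll": 0},{"hand": 0.2,"xyz": [0,0,-0.05],"roll": 0},{"hand": 0.2,"xyz": [0,0,0],"roll": 0},{"hand": 0.2,"xyz": [0,0,0],"roll": 0}])

```text
time_s: 9.1
ee_pos: [630.3, -299.8, 76.7]
tool_rot: [2.606, -1.754, 0.003]
ft_force: [-2.1, -0.8, 5.3]
grip_width: 21.4
grip_force: 32.4
```

Floor contact felt at about the right height. Release and rise.

>>> play_rows(motion=[{"hand": 0.4,"xyz": [0,0,0],"roll": 0},{"hand": 0.5,"xyz": [0,0,0],"roll": 0},{"hand": 0.5,"xyz": [0,0,0],"roll": 0},{"hand": 0.5,"xyz": [0,0,0],"roll": 0},{"hand": 0.5,"xyz": [0,0,0.3],"roll": 0},{"hand": 0.5,"xyz": [0,0,0.8],"roll": 0},{"hand": 0.5,"xyz": [0,0,0.9],"roll": 0},{"hand": 0.5,"xyz": [0,0,0.9],"roll": 0},{"hand": 0.5,"xyz": [0,0,0.9],"roll": 0},{"hand": 0.5,"xyz": [0,0,0.3],"roll": 0},{"hand": 0.5,"xyz": [0,0,0],"roll": 0}])

```text
time_s: 10.2
ee_pos: [630.6, -299.6, 200.4]
tool_rot: [2.606, -1.755, 0.006]
ft_force: [0.1, 0.0, 0.3]
grip_width: 42.5
grip_force: 0.0
```

```bash
python3 - <<'E'
from h import *
s=snap('wrist'); cv2.imwrite('pics/w7.png',s['pixels']);o=ctrl.get_obs();print(o['ee_pos'],o['ft_force'])
P=cloud(s);hsv=cv2.cvtColor(s['pixels'],cv2.COLOR_BGR2HSV)
m=((hsv[...,1]>120)&(hsv[...,2]>60)&((hsv[...,0]<8)|(hsv[...,0]>174))&(np.hypot(P[...,0]-629,P[...,1]+298)<25))
t=P[m];print(m.sum(),t.mean(0),np.percentile(t[:,2],[5,50,95]),'centre top',t[t[:,2]>np.percentile(t[:,2],50)-2].mean(0))
# knob: dark points above z=128 near axis
q=(np.hypot(P[...,0]-499,P[...,1]+388)<35)&(P[...,2]>130)&(P[...,2]<146);t=P[q]
print('knob',len(t),t.mean(0) if len(t) else 0); 
if len(t)>20:
    r=cv2.minAreaRect(t[:,:2].astype(np.float32));print(r,np.percentile(t[:,2],[5,50,95]))
E
```

```text
[ 629.78460627 -299.10314359  198.32129615] [-1.2452716   0.50013724 -0.17714856]
512 [ 629.0846207  -299.43998689   75.55834315] [73.5706059  76.24934442 77.33286782] centre top [ 628.83982706 -299.55217586   76.28701295]
knob 2115 [ 501.66014278 -388.80814333  137.25615019]
((499.0609436035156, -388.629638671875), (15.944904327392578, 43.696964263916016), 22.576513290405273) [131.32089527 138.3012483  139.9045842 ]
```

Vial seated (cap top at z≈76.5). Knob centre is (499.1,-388.5), top 139.5, bar along the photometer x. Moving to it.

>>> play_rows(motion=[{"hand": 0.5,"xyz": [-0.75,-0.5,0],"roll": 0},{"hand": 0.5,"xyz": [-0.75,-0.5,0],"roll": 0},{"hand": 0.5,"xyz": [-0.75,-0.5,0],"roll": 0},{"hand": 0.5,"xyz": [-0.75,-0.5,0],"roll": 0},{"hand": 0.5,"xyz": [-0.75,-0.5,0],"roll": 0},{"hand": 0.5,"xyz": [-0.6,-0.49,0],"roll": 0},{"hand": 0.5,"xyz": [0,0,-0.7],"roll": 0},{"hand": 0.5,"xyz": [0,0,-0.8],"roll": 0},{"hand": 0.5,"xyz": [0,0,-0.6],"roll": 0},{"hand": 0.5,"xyz": [0,0,-0.3],"roll": 0},{"hand": 0.5,"xyz": [0,0,0],"roll": 0},{"hand": 0.5,"xyz": [0,0,0],"roll": 0}])

```text
time_s: 11.45
ee_pos: [499.3, -388.8, 126.1]
tool_rot: [-2.606, 1.754, 0.0]
ft_force: [0.9, 0.6, 0.7]
grip_width: 42.8
grip_force: 0.0
```

>>> play_rows(motion=[{"hand": 0.1,"xyz": [0,0,0],"roll": 0},{"hand": 0,"xyz": [0,0,0],"roll": 0},{"hand": 0,"xyz": [0,0,0],"roll": 0},{"hand": 0,"xyz": [0,0,0],"roll": 0},{"hand": 0,"xyz": [0,0,0],"roll": 0},{"hand": 0,"xyz": [0,0,0],"roll": 0}], force=50)

```text
time_s: 12.05
ee_pos: [499.6, -389.4, 127.5]
tool_rot: [2.605, -1.754, 0.002]
ft_force: [-2.1, 0.2, 4.5]
grip_width: 13.1
grip_force: 49.9
```

>>> play_rows(motion=[{"hand": 0,"xyz": [0,0,0],"roll": 0.5},{"hand": 0,"xyz": [0,0,0],"roll": 0.75},{"hand": 0,"xyz": [0,0,0],"roll": 0.75},{"hand": 0,"xyz": [0,0,0],"roll": 0.75},{"hand": 0,"xyz": [0,0,0],"roll": 0.75},{"hand": 0,"xyz": [0,0,0],"roll": 0.75},{"hand": 0,"xyz": [0,0,0],"roll": 0.75},{"hand": 0,"xyz": [0,0,0],"roll": 0.75},{"hand": 0,"xyz": [0,0,0],"roll": 0.75},{"hand": 0,"xyz": [0,0,0],"roll": 0.75},{"hand": 0,"xyz": [0,0,0],"roll": 0.75},{"hand": 0,"xyz": [0,0,0],"roll": 0}])

```text
time_s: 13.25
ee_pos: [500.3, -388.4, 127.5]
tool_rot: [-3.141, -0.026, -0.003]
ft_force: [0.5, 3.1, 6.4]
grip_width: 13.5
grip_force: 50.0
```

>>> play_rows(motion=[{"hand": 0,"xyz": [0,0,0],"roll": 0.75},{"hand": 0,"xyz": [0,0,0],"roll": 0.75},{"hand": 0,"xyz": [0,0,0],"roll": 0.75},{"hand": 0,"xyz": [0,0,0],"roll": 0.75},{"hand": 0,"xyz": [0,0,0],"roll": 0.75},{"hand": 0,"xyz": [0,0,0],"roll": 0.75},{"hand": 0,"xyz": [0,0,0],"roll": 0.75},{"hand": 0,"xyz": [0,0,0],"roll": 0.75},{"hand": 0,"xyz": [0,0,0],"roll": 0.75},{"hand": 0,"xyz": [0,0,0],"roll": 0.95},{"hand": 0,"xyz": [0,0,0],"roll": 0},{"hand": 0,"xyz": [0,0,0],"roll": 0}])

```text
time_s: 14.45
ee_pos: [499.6, -387.3, 127.4]
tool_rot: [-2.617, -1.733, -0.002]
ft_force: [-3.4, 8.1, 9.8]
grip_width: 13.1
grip_force: 50.6
```

Turned 135°. Release, rise, and check the wheel.

>>> play_rows(motion=[{"hand": 0.5,"xyz": [0,0,0],"roll": 0},{"hand": 0.5,"xyz": [0,0,0],"roll": 0},{"hand": 0.5,"xyz": [0,0,0],"roll": 0},{"hand": 0.5,"xyz": [0,0,0],"roll": 0},{"hand": 0.5,"xyz": [0,0,0.7],"roll": 0},{"hand": 0.5,"xyz": [0,0,0.8],"roll": 0},{"hand": 0.2,"xyz": [0,0,0.8],"roll": 0},{"hand": 0,"xyz": [0,0,0.7],"roll": 0},{"hand": 0,"xyz": [0,0,0],"roll": 0},{"hand": 0,"xyz": [0,0,0],"roll": 0}])

```text
time_s: 15.45
ee_pos: [499.1, -388.8, 215.7]
tool_rot: [-2.619, -1.734, 0.0]
ft_force: [-0.8, -0.2, -0.4]
grip_width: -0.1
grip_force: 0.0
```

```bash
python3 - <<'E'
from h import *
C=np.array([499.6,-388.2])
for n in('side','wrist','top'):
    s=snap(n);hsv=cv2.cvtColor(s['pixels'],cv2.COLOR_BGR2HSV);m=((hsv[...,1]>110)&(hsv[...,2]>80)).astype(np.uint8)
    k,l,st,c=cv2.connectedComponentsWithStats(m)
    for i in range(1,k):
        p=plane(s,*c[i],74)[:2]-C;r=np.hypot(*p)
        if st[i,4]>15 and 47<r<57: print(n,hsv[int(c[i][1]),int(c[i][0])],round(r,1),round((np.degrees(np.arctan2(p[1],p[0]))+67.8+180)%360-180,1))
o=ctrl.get_obs();print(o['ee_pos'],o['qpos'])
P=cloud(np.load('/tmp/side.npz'))
q=(np.hypot(P[...,0]-499,P[...,1]+388)<35)&(P[...,2]>125)&(P[...,2]<146);t=P[q];print(len(t))
if len(t)>10:print(cv2.minAreaRect(t[:,:2].astype(np.float32)))
E
```

```text
side [  0 186 221] 52.1 179.9
side [ 11 176 227] 50.7 -135.1
side [133 175 210] 52.9 89.2
side [ 22 157 228] 51.3 -89.5
side [114 191 226] 53.3 45.1
side [ 30 136 232] 52.2 -43.9
wrist [137 136 231] 51.2 90.5
wrist [  0 146 229] 52.1 -179.3
wrist [114 160 232] 50.9 44.8
wrist [ 14 142 233] 52.6 -134.9
wrist [ 26 135 235] 52.5 -90.6
top [137 152 215] 50.9 91.1
[ 498.57768676 -388.14821765  214.10281353] [-8.40655384e-01  2.36224246e-01  1.63267310e+00 -2.00884683e-05
  1.27597198e+00 -4.39601427e-01]
196
((501.37359619140625, -390.4777526855469), (46.37649154663086, 14.435688972473145), 68.70001220703125)
```

Violet +90°, blue +45° and yellow -45° put green at 0°, under the lamp. Next I close the hood, first checking clearance behind it.

```bash
python3 - <<'E'
from h import *
for n in('top','side'):
    P=cloud(np.load('/tmp/%s.npz'%n)).reshape(-1,3)
    d=P[:,:2]-[669,-394]
    for z0,z1 in((62,100),(100,160),(160,300),(300,500)):
        q=(P[:,2]>z0)&(P[:,2]<z1)&(np.hypot(*d.T)<170)&(P[:,0]>600);t=P[q]
        if len(t):
            r=np.hypot(*(t[:,:2]-[669,-394]).T);i=r.argsort()[:1];print(n,z0,len(t),r[i],t[i].round(),np.median(t,0).round())
E
```

```text
top 62 439 [23.02075238] [[ 692. -392.   62.]] [ 743. -431.   77.]
top 100 653 [41.61331927] [[ 655. -355.  111.]] [ 742. -427.  118.]
top 160 1802 [83.59819915] [[ 747. -364.  287.]] [ 771. -456.  230.]
top 300 869 [102.97650982] [[ 771. -408.  302.]] [ 798. -466.  312.]
side 62 602 [39.84089794] [[ 655. -357.   81.]] [ 659. -354.   79.]
side 100 955 [38.36914855] [[ 655. -358.  118.]] [ 680. -365.  116.]
side 160 2910 [85.34473746] [[ 751. -371.  288.]] [ 769. -493.  238.]
side 300 1119 [116.64353939] [[ 784. -411.  301.]] [ 797. -471.  311.]
```

>>> play_rows(motion=[{"hand": 0,"xyz": [0.5,0.02,0],"roll": 0.75},{"hand": 0,"xyz": [0.75,0.02,0],"roll": 0.75},{"hand": 0,"xyz": [0.75,0.02,0],"roll": 0.75},{"hand": 0,"xyz": [0.75,0.02,0],"roll": 0.75},{"hand": 0,"xyz": [0.75,0.02,0],"roll": 0.75},{"hand": 0,"xyz": [0.75,0.02,0],"roll": 0.75},{"hand": 0,"xyz": [0.75,0.02,0],"roll": 0.75},{"hand": 0,"xyz": [0,0.01,0],"roll": 0},{"hand": 0,"xyz": [0,0,0],"roll": 0}])

```text
time_s: 16.5
ee_pos: [648.8, -383.9, 214.4]
tool_rot: [-1.753, -2.604, -0.0]
ft_force: [-0.6, -0.5, -0.8]
grip_width: -0.2
grip_force: 0.0
```

>>> play_rows(motion=[{"hand": 0,"xyz": [0,0,-0.6],"roll": 0},{"hand": 0,"xyz": [0,0,-0.7],"roll": 0},{"hand": 0,"xyz": [0,0,-0.7],"roll": 0},{"hand": 0,"xyz": [0,0,-0.7],"roll": 0},{"hand": 0,"xyz": [0,0,-0.6],"roll": 0},{"hand": 0,"xyz": [0,0,0],"roll": 0},{"hand": 0,"xyz": [0,0,0],"roll": 0}])

```text
time_s: 17.2
ee_pos: [648.8, -384.3, 116.7]
tool_rot: [-1.754, -2.606, -0.0]
ft_force: [-0.3, 0.9, 1.0]
grip_width: 0.1
grip_force: 0.0
```

>>> play_rows(motion=[{"hand": 0,"xyz": [-0.11,0.28,0],"roll": 0},{"hand": 0,"xyz": [-0.11,0.28,0],"roll": 0},{"hand": 0,"xyz": [-0.11,0.28,0],"roll": 0},{"hand": 0,"xyz": [-0.11,0.28,0],"roll": 0},{"hand": 0,"xyz": [-0.11,0.28,0],"roll": 0},{"hand": 0,"xyz": [-0.11,0.28,0],"roll": 0},{"hand": 0,"xyz": [-0.11,0.28,0],"roll": 0},{"hand": 0,"xyz": [-0.11,0.28,0],"roll": 0},{"hand": 0,"xyz": [0,0,0],"roll": 0}])

```text
time_s: 18.1
ee_pos: [622.3, -315.6, 116.6]
tool_rot: [-1.751, -2.606, -0.0]
ft_force: [-0.5, 0.7, -0.3]
grip_width: -0.1
grip_force: 0.0
```

>>> play_rows(motion=[{"hand": 0,"xyz": [-0.11,0.28,0],"roll": 0},{"hand": 0,"xyz": [-0.11,0.28,0],"roll": 0},{"hand": 0,"xyz": [0,0,0.7],"roll": 0},{"hand": 0,"xyz": [0,0,0.8],"roll": 0},{"hand": 0,"xyz": [0,0,0.8],"roll": 0},{"hand": 0,"xyz": [-0.7,0,0.5],"roll": 0},{"hand": 0,"xyz": [-0.8,0,0],"roll": 0},{"hand": 0,"xyz": [-0.8,0,0],"roll": 0},{"hand": 0,"xyz": [-0.8,0,0],"roll": 0},{"hand": 0,"xyz": [0,0,0],"roll": 0},{"hand": 0,"xyz": [0,0,0],"roll": 0}])

```text
time_s: 19.2
ee_pos: [523.2, -300.2, 201.4]
tool_rot: [1.754, 2.606, 0.0]
ft_force: [0.3, 0.4, 0.6]
grip_width: -0.2
grip_force: 0.0
```

```bash
python3 - <<'E'
from h import *
s=snap('side');P=cloud(s);o=ctrl.get_obs();print(o['ee_pos'],o['ft_force'])
c=np.array([499.3,-388.3]);y=np.deg2rad(-67.8);ex=np.array([np.cos(y),np.sin(y)]);ey=np.array([-ex[1],ex[0]])
X=(P[...,:2]-c)@ex+10;Y=(P[...,:2]-c)@ey-65
q=(X>-70)&(X<60)&(Y>50)&(Y<130)&(P[...,2]>62)&(P[...,2]<150);t=np.c_[X[q],Y[q],P[q][:,2]]
print(len(t),np.percentile(t,[1,25,50,75,99],axis=0).round(1))
r=t[t[:,2]>80];print(np.linalg.lstsq(np.c_[r[:,:2],np.ones(len(r))],r[:,2],rcond=None)[0])
C=np.array([499.6,-388.2])
hsv=cv2.cvtColor(s['pixels'],cv2.COLOR_BGR2HSV);m=((hsv[...,1]>110)&(hsv[...,2]>80)).astype(np.uint8)
k,l,st,cc=cv2.connectedComponentsWithStats(m)
for i in range(1,k):
    p=plane(s,*cc[i],74)[:2]-C;rr=np.hypot(*p)
    if st[i,4]>15 and 47<rr<57: print(hsv[int(cc[i][1]),int(cc[i][0])],round((np.degrees(np.arctan2(p[1],p[0]))+67.8+180)%360-180,1))
cv2.imwrite('pics/s9.png',cv2.resize(s['pixels'][150:375,150:450],(800,600)))
E
```

```text
[ 523.63076046 -300.2362914   201.42935864] [ 0.14114755 -0.0357453   0.62426947]
880 [[-51.2  61.5  62.5]
 [-31.4  71.8  79.4]
 [-12.8  88.3  83.3]
 [  5.3 104.8  84.7]
 [  9.4 121.2  87. ]]
[-4.08369684e-03 -2.17331515e-04  8.39186850e+01]
[  0 187 220] 179.9
[ 11 176 227] -135.2
[133 176 210] 89.1
[ 22 157 228] -89.5
[114 191 226] 45.1
[ 30 137 232] -43.9
```

View pics/s9.png

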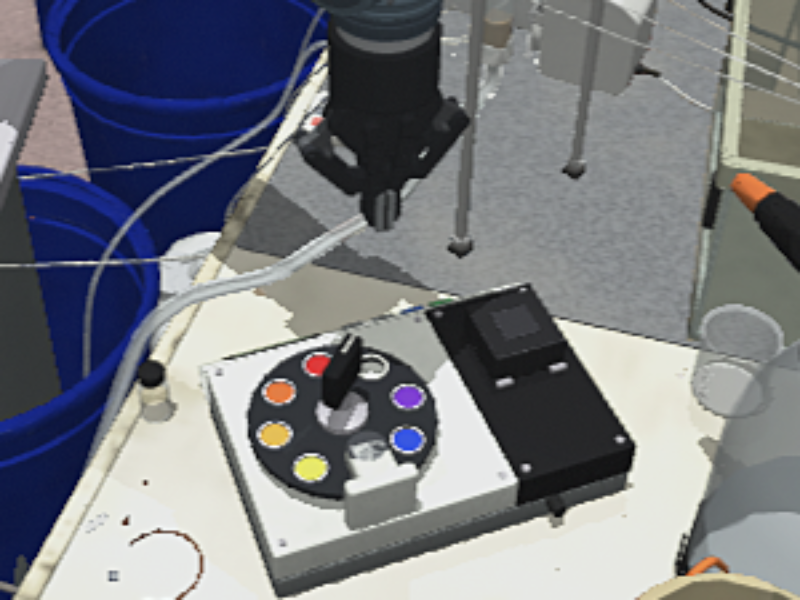

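The hood is shut and level (roof z≈84 at crop (515,320)). Green is hidden under the lamp between yellow and blue, and the arm is clear. Handing in.

```bash
python3 -c "
from plant import ctrl
print(ctrl.close_job())"
```

```text
the job is handed in; nothing more can be done
None
```

I handed the job in at about 19 s; no verdict came back, but my last checks showed the vial on the well floor, the third (green) filter in its click under the lamp, the hood shut and the arm clear.

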